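Load the heater and throw its guarded switch

TASK

Take the steel beaker that was left behind the broad guard on the switch box and set it upright in the middle of the heater's plate, without dropping it. Then lift the broad guard wide open, push the toggle beneath it fully over to on (away from the robot), and fold the guard fully shut again. Leave the narrow-guarded switch and everything else on the bench as they are.

Things in the scene. Friction and masses are not known exactly. Their poses are not given: they have to be found in the camera images.
- switch_box: White fixed switch box, 210 (x) x 270 (y) x 50 mm high, standing on the bench. Origin on the bench; the box runs from x -85 to +125 mm and y -135 to +135 mm of its own frame; its flat top is 50 mm up. Its -x side (front) faces the robot. Two guarded toggles, which of them is at which place varies, sit side by side on top at y +62 and -62 mm, fronts facing -x.
- heater_switch: The heater's switch on top of the box: the one with the BROAD guard (56 mm wide). Origin on the box top (50 mm above the bench), x and y axes parallel to those of the box. Hinge line of the guard along y at x +30 mm, z +4 mm; the toggle's pivot (along y) at x -20 mm, z +8 mm.
- guard (a joint): Angle of the broad grey guard over the heater's toggle (rad): 0 closed, 1.62 fully open at its stop. A hood open underneath and at the back, 90 mm long, 56 mm wide, walls 3 mm, its top 48 mm above the box top when shut, hinged at its far lower edge and swinging up and away from the robot (about its +y axis). Stiff hinge: it stays at any angle where it is left; about 1.5 N at the fin moves it. Open, it fills the space up to 48 mm behind the hinge line.
- guard_hinge (a point): Middle of the broad guard's hinge line (fixed).
- guard_fin (a point): Grip point on the broad guard's fin, moving with the guard. The fin is an upright plate 12 mm thick (along y), 22 mm high, standing 42 mm out from the middle of the guard's front wall towards the robot; the point lies mid-thickness and mid-height, 27 mm out from the front wall and 15 mm from the fin's end. Shut, it lies 117 mm in front of the hinge line and 30 mm above it (34 mm above the box top). Pinched on its two flat sides the fin can pivot between the fingers.
- toggle (a joint): Angle of the heater's toggle (rad): 0 off, leaning 0.45 rad from upright towards the robot (-x of the switch); 0.9 on, leaning 0.45 rad away (+x). Stays where it is left; about 1.2 N at its tip moves it.
- toggle_tip (a point): Centre of the 12 mm ball at the end of the heater's toggle: 30 mm from the pivot, stem 8 mm thick.
- other_switch: The other switch, with the NARROW guard (34 mm wide); same make and frame as the heater's switch. Leave it alone.
- other_guard (a joint): Angle of the narrow guard (rad), 0 closed. Leave it shut.
- other_toggle (a joint): Angle of the toggle under the narrow guard (rad), 0 off. Leave it off.
- heater: White fixed heater 170 (x) x 150 (y) x 85 mm high with a round aluminium plate 120 mm across and 12 mm thick on its top. Origin on the bench under its centre.
- plate (a point): Centre of the upper face of the heater's plate, 97 mm above the bench.
- beaker_mid (a point): Centre of the plain steel beaker, half-way up: straight open cylinder 52 mm outside diameter, 70 mm tall, wall 3 mm, 0.08 to 0.17 kg. It starts upright on the box top close behind the broad guard, its axis about 52 mm behind the hinge line, where it stops the guard opening.
- tall_bottle: Bystander: amber bottle with a white cap, 48 mm across, 125 mm tall, standing on the switch box behind the narrow guard. Origin at the centre of its underside.
- wash_bottle: Bystander: plain white bottle, 52 mm across, 160 mm tall, standing close beside the heater. Origin at the centre of its underside.
- dishes: Bystander: stack of two covered glass dishes, 90 mm across, 34 mm high, in front of the heater. Origin at the centre of its underside.
- glass_beaker: Bystander: open glass beaker, 66 mm across, 85 mm tall, behind the heater. Origin at the centre of its underside.
- spatula: Bystander: steel spatula 160 mm long lying on the bench in front of the switch box. Origin at its middle, on the bench.
- small_jar: Bystander: white jar, 44 mm across, 50 mm tall, at the back of the bench. Origin at the centre of its underside.
- amber_jar: Bystander: amber jar, 56 mm across, 80 mm tall, at the back of the bench. Origin at the centre of its underside.
Things that resemble listed ones, but are neither listed nor needed, are in the scene too. Leave any brown, purple or red look-alike of the part that bears beaker_mid alone.

How it is judged:
On the way, in this order (a step that is already met when the one before it is completed fails the run):
1. the beaker stands upright in the middle of the plate, let go (horizontal distance between beaker_mid and plate below 0.025 m and angle between beaker_mid's own z axis and vertical below 0.1 rad and z of beaker_mid in the frame of plate between 0.028 and 0.042 m and contact force between the fingers and beaker below 0.05 N and linear speed of beaker below 0.02 m/s), for 0.2 s.
2. the broad guard is lifted wide open (value of joint guard above 1.3 rad), for 0.2 s.
3. the heater's toggle is over to on while its guard is open (value of joint toggle above 0.75 rad and value of joint guard above 1 rad), for 0.2 s.
4. the broad guard is shut again (value of joint guard below 0.08 rad), for 0.2 s.
At the end, for the whole second after the job is handed in: The beaker stands upright (within 0.1 rad) on the heater's plate, its axis within 25 mm of the plate's centre, let go and at rest; the heater's toggle is on (over 0.75 rad); the broad guard is shut (under 0.08 rad); the other switch is off (under 0.2 rad) with its guard shut (under 0.2 rad) (horizontal distance between beaker_mid and plate below 0.025 m and angle between beaker_mid's own z axis and vertical below 0.1 rad and z of beaker_mid in the frame of plate between 0.028 and 0.042 m and value of joint toggle above 0.75 rad and value of joint guard below 0.08 rad and value of joint each of other_toggle, other_guard below 0.2 rad and linear speed of beaker below 0.02 m/s); the robot touches nothing.
It fails at once if the beaker is dropped or knocked away (contact force between the fingers and beaker below 0.05 N and linear speed of beaker above 0.6 m/s).
It fails at once if the beaker is tipped over (angle between beaker_mid's own z axis and vertical above 0.7 rad).
It fails at once if the other switch's guard is lifted (value of joint other_guard above 0.3 rad).
It fails at once if the other switch is thrown (value of joint other_toggle above 0.3 rad).
It fails at once if a bystander is pushed away more than 30 mm or knocked over (distance of any of tall_bottle, wash_bottle, dishes, glass_beaker, spatula, small_jar, amber_jar from where it was at the start of the episode above 0.03 m or angle between any of tall_bottle, wash_bottle, dishes, glass_beaker, small_jar, amber_jar's own z axis and vertical above 0.5 rad).
It also fails if it takes over 72 s, if anything falls off the work surface, if the arm or the gripper's body presses on something with over 40 N, if the wrist force passes 120 N, or if a joint passes its speed limit or range.

ROBOT

A 6-joint arm with a two-finger parallel gripper is mounted at the origin on the work surface. World frame = base frame: x ahead of the robot, y to its left, z up, the work surface at z = 0. Lengths are in m, angles in rad, forces in N, time in s.
With the tool pointing down it reaches from about 0.35 to 0.975 m from the base axis. Payload 4.9 kg.
Tool frame: the origin (TCP) lies at the very end of the fingers, on their centre line; the grasp point (between the pads) lies manip.grip_point_offset behind it (manip.grip_point_offset is the distance from the TCP to the grasp point, in m); z points along the fingers, y is the direction in which the jaws open and shut (so a half turn about z gives the same grasp; the last joint's range is limited). The gripper opens to 85 mm and grips with 20 to 120 N. Pads are 22 mm wide; open, the fingers measure 114 mm over their backs; the gripper's body (76 mm by 85 mm) begins 54 mm behind the grasp point. The pads swing forward as they close: fully open they stand 13 mm farther back than shut.
Start: joints at [1.005, 0.053, 1.613, -0, 1.476, -0.119], TCP at [0.27, 0.564, 0.231] pointing down, gripper open.
Joint ranges: [-3.01, 3.01], [-1.01, 2.22], [0.06, 2.58], [-1.02, 4.17], [0.09, 2.62], [-3.14, 3.14]. Speed limits (rad/s): [2.57, 2.57, 3.14, 3.14, 3.14, 3.14].

INTERFACE

Orientations are given as a unit quaternion [w, x, y, z].
In Python, from plant import status, grab_frame, camera_params, ticket, boxes_of, outline_of, manip gives the robot as it stands. The module is installed in compiled form; this text tells all that it offers.
- The arm moves only by the tool play_rows, never from a script. Its argument "deltas" is a list of rows, each a list of 2 entries, a list of its own where there are three numbers: the shift along the world's x, y, z in m, then the turn about the world's z in rad. A call has 1 to 5 rows; each row is the pose to reach, as a shift and turn from the pose commanded when the call began; what a row does not reach only later rows make up. A row lasts 1/8 s, in which the tool goes at most 62.5 mm and 10.7 degrees, less where a joint would pass 70% of its speed; a pose out of reach is approached as far as the arm can. A call with a gripper value outside its range is refused whole. "grip" is the opening, from -1 (shut) to 1 (fully open), set as the call begins (left out, the last holds). The fingers move at their own pace and stop on an object; the grip force is fixed at half the most. Time passes only in rows, so rows that repeat a pose let the fingers close. It gives the time, the measured TCP pose, the force and the opening at its end, in the units of the state.
- status.state(): the state, without advancing time (a new reading comes with each control period).
- grab_frame(name): name is "scene" or "top" or "wrist"; returns (picture, depth): 420x560x3 uint8, blue, green, red; 420x560 float32, m along the optical axis (not along the pixel's ray), 0 where there is no reading.
- camera_params(name): a dict with "mtx" (3x3 intrinsics, pixels), "world_from_camera" (4x4, takes a point from camera to world coordinates). Camera axes: x right, y up, looking along -z (the intrinsics and any distortion apply to the point x, -y, -z); pixel columns grow to the right and rows downward; lengths in m; the calibration is good to about 2 mm. A picture is of the moment at which its call begins: read the wrist's pose just before it. camera_params takes no time and is no camera call; for the wrist camera it gives the pose at the moment of the call.
- ticket.job_done(): hands the job in, once; it reports no verdict.
Trained networks look in the newest picture that a camera, given by its name, has taken for a name from the list of things; names that differ only in an ending like _2 or _b are one class to them, and where a whole thing is asked for, a point or a joint stands for the part that bears it (a point fixed in the world has none). Each returns a list of dicts, best first, with "confidence" (0 to 1); they miss things now and then, are a little off and sometimes report something else, mostly with a low value. They report only what shows in the picture. A call takes as long as a camera call. They do not tell look-alikes from the thing itself.
- boxes_of(camera, name): "box" ([left, top, right, bottom] in pixels, round what is visible of it).
- outline_of(camera, name): "region" (420x560 bool, what is visible of it) and "box" ([left, top, right, bottom] in pixels, round what is visible of it).
The state is a dict: "time": time; "joint_pos": joint angles; "joint_vel": joint speeds; "joint_efforts": joint torques, N m; "tool_pos": TCP position; "tool_rot": TCP orientation; "contact_force": force on the tool from outside, world axes, zero at the start; "ft_torque": the same for the moment, N m; "gripper_width": opening from 0.0 (shut) to 1.0 (fully open).
Only numpy, scipy, OpenCV 4.12 (cv2) and the standard library are available. Lean on these libraries where they do the work, as an engineer would, in place of code of your own. Each camera call takes 0.05 s, during which the arm holds its last target.

## Working session

There is one attempt and no reset: what is moved stays moved. The work goes in short steps, Python scripts to look and compute and a tool call to move; the robot and the scene stay as the last step left them, time stands still between calls to the robot, and variables do not carry over. Pictures are saved under pics/ and viewed, and the job is handed in when it is done.

Besides the shell and the picture viewer there is one more tool, called after "Request:" by a JSON object that holds its "method" and its "body", one argument or row to a line. play_rows: Moves the arm, as the interface text tells. Its arguments: {"type":"object","properties":{"deltas":{"type":"array"},"grip":{"type":"number"}},"required":["deltas"]}

```bash
mkdir -p pics; cat > h.py <<'E'
import numpy as np, cv2
from plant import status, grab_frame, camera_params, ticket, boxes_of, outline_of, manip
def pts(name,depth):
    P=camera_params(name);K=np.array(P["mtx"]);T=np.array(P["world_from_camera"])
    v,u=np.mgrid[0:depth.shape[0],0:depth.shape[1]]
    x=(u-K[0,2])/K[0,0]*depth;y=(v-K[1,2])/K[1,1]*depth
    c=np.stack([x,-y,-depth,np.ones_like(depth)],-1)
    return (c@T.T)[...,:3]
def proj(name,p):
    P=camera_params(name);K=np.array(P["mtx"]);T=np.linalg.inv(np.array(P["world_from_camera"]))
    c=T@np.append(p,1);return K[0,0]*c[0]/-c[2]+K[0,2],K[1,1]*-c[1]/-c[2]+K[1,2]
E
python3 - <<'E'
from h import *
print(status.state(), manip.grip_point_offset)
for n in ["scene","top","wrist"]:
    print(n,camera_params(n))
    im,d=grab_frame(n);cv2.imwrite(f"pics/{n}0.png",im);np.save(f"{n}0.npy",d)
    for o in ["switch_box","heater","beaker_mid","guard","guard_fin","other_guard","toggle","tall_bottle","wash_bottle","dishes"]:
        print(n,o,[(np.round(b["box"]).astype(int).tolist(),round(b["confidence"],2)) for b in boxes_of(n,o)])
E
```

```text
{'time': 0.0, 'joint_pos': array([ 1.00501095e+00,  5.33516058e-02,  1.61431753e+00, -1.65759811e-05,
        1.47599144e+00, -1.18996282e-01]), 'joint_vel': array([-0.00106107, -0.00152532, -0.00067805,  0.00117603,  0.00190589,
       -0.00028919]), 'joint_efforts': array([-3.05635022e-04, -3.93692350e+01, -3.70171201e+01, -1.79027261e-04,
        7.32926623e-03, -4.95862892e-06]), 'tool_pos': array([0.2697059 , 0.56311187, 0.23005222]), 'tool_rot': array([-3.39372130e-04,  2.21540200e-01,  9.75150691e-01, -9.76717147e-04]), 'contact_force': array([-0.58175906,  0.04518762, -0.11644441]), 'ft_torque': array([-0.05397482, -0.04168973, -0.00152587]), 'gripper_width': 1.0020630356529072} 0.0187
scene {'mtx': array([[421.91183221,   0.        , 277.632453  ],
       [  0.        , 421.91183221, 211.51748479],
       [  0.        ,   0.        ,   1.        ]]), 'world_from_camera': array([[ 0.02243397, -0.84193572,  0.53911127,  1.08039524],
       [ 0.99973017,  0.02214242, -0.00702159,  0.02785465],
       [-0.0060255 ,  0.53912333,  0.84220528,  0.85392536],
       [ 0.        ,  0.
[... 1758 characters left out ...]
     , 279.10696095],
       [  0.        , 302.20958105, 205.87223859],
       [  0.        ,   0.        ,   1.        ]]), 'world_from_camera': array([[ 4.30727566e-01, -8.70716734e-01, -2.37331272e-01,
         2.10708153e-01],
       [ 9.02481850e-01,  4.15719503e-01,  1.12711158e-01,
         5.93592802e-01],
       [ 5.23746662e-04, -2.62734968e-01,  9.64867899e-01,
         3.74033084e-01],
       [ 0.00000000e+00,  0.00000000e+00,  0.00000000e+00,
         1.00000000e+00]])}
wrist switch_box [([63, 386, 127, 417], 0.72)]
wrist heater []
wrist beaker_mid []
wrist guard []
wrist guard_fin []
wrist other_guard []
wrist toggle []
wrist tall_bottle []
wrist wash_bottle []
wrist dishes []
```

View pics/scene0.png

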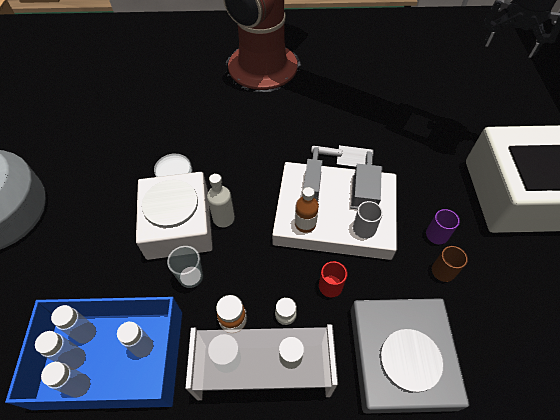

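View pics/top0.png

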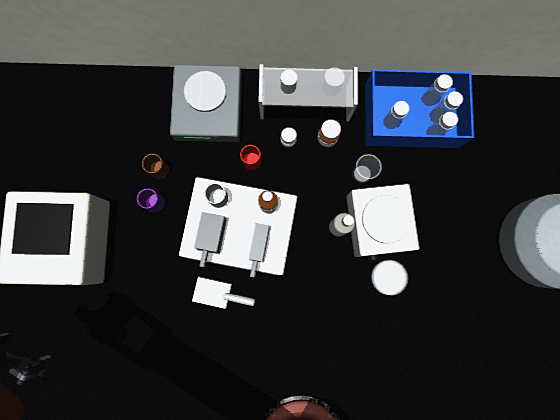

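```bash
python3 - <<'E'
import cv2
a=cv2.imread("pics/top0.png")[135:285,120:300];b=cv2.imread("pics/scene0.png")[140:300,270:470]
cv2.imwrite("pics/crop_t.png",cv2.resize(a,None,fx=4,fy=4,interpolation=2))
cv2.imwrite("pics/crop_s.png",cv2.resize(b,None,fx=3.7,fy=3.7,interpolation=2))
E
```

```text
(no output)
```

View pics/crop_t.png

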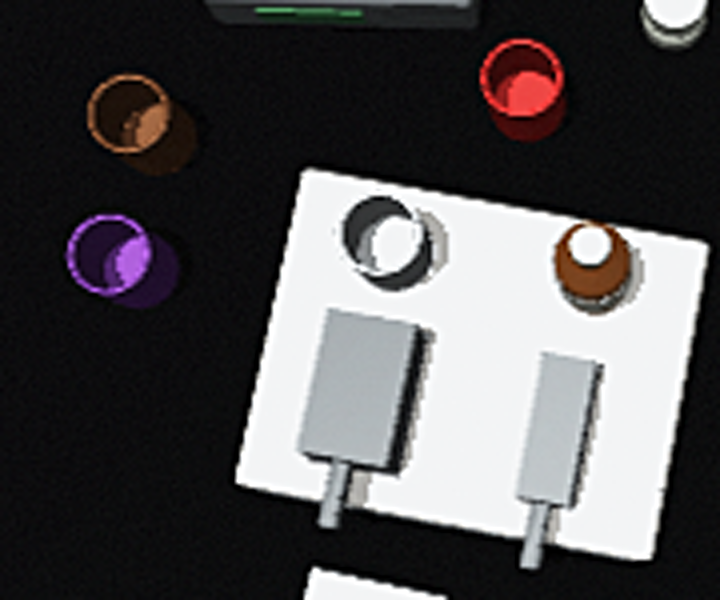

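View pics/crop_s.png

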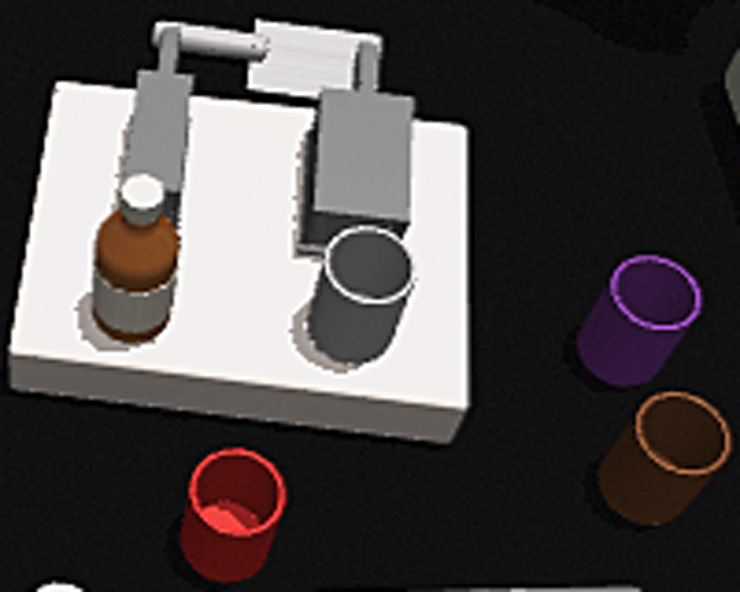

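The scene shows four beaker candidates in the top view. Grey stands at (214,195) behind the broad guard. The look-alikes are red (250,157), brown (153,163) and purple (149,199). The grey one is plain steel and stands on the box behind the wide guard, so I chose it, and the close crop confirms it. The broad guard is at (209,235) with its fin at (203,258), and the plate is at (385,219) with the wash bottle close on its left.

```bash
cat > meas.py <<'E'
from h import *
for n in ["top","scene"]:
    d=np.load(f"{n}0.npy");p=pts(n,d);im=cv2.imread(f"pics/{n}0.png")
    def sel(box,z0,z1):
        l,t,r,b=box;q=p[t:b,l:r].reshape(-1,3);return q[(q[:,2]>z0)&(q[:,2]<z1)&(d[t:b,l:r].reshape(-1)>0)]
    B=dict(top=dict(box=(172,170,305,285),beak=(195,178,232,212),guard=(188,205,232,275),plate=(345,178,422,268),wash=(325,205,358,240),bot=(250,185,284,216),ng=(240,218,275,280)),
      scene=dict(box=(265,140,405,268),beak=(346,196,390,246),guard=(345,145,390,205),plate=(130,165,218,262),wash=(200,170,236,230),bot=(290,184,322,236),ng=(300,143,330,205)))[n]
    q=sel(B["box"],.042,.056)
    r=cv2.minAreaRect((q[:,:2]*1000).astype(np.float32));print(n,"box top",r,np.median(q[:,2]),len(q))
    q=sel(B["beak"],.112,.13);c,rad=cv2.minEnclosingCircle((q[:,:2]*1000).astype(np.float32));print("beaker rim",c,rad,q[:,2].max(),len(q))
    q=sel(B["guard"],.093,.104);r=cv2.minAreaRect((q[:,:2]*1000).astype(np.float32));print("guard top",r,np.median(q[:,2]))
    q=sel(B["guard"],.075,.112);print(" guard all",cv2.minAreaRect((q[:,:2]*1000).astype(np.float32)))
    q=sel(B["ng"],.093,.104);r=cv2.minAreaRect((q[:,:2]*1000).astype(np.float32));print("narrow top",r,np.median(q[:,2]))
    q=sel(B["plate"],.093,.101);c,rad=cv2.minEnclosingCircle((q[:,:2]*1000).astype(np.float32));print("plate",c,rad,np.median(q[:,2]))
    q=sel(B["plate"],.08,.089);print(" heater top",cv2.minAreaRect((q[:,:2]*1000).astype(np.float32)))
    q=sel(B["wash"],.11,.17);c,rad=cv2.minEnclosingCircle((q[:,:2]*1000).astype(np.float32));print("wash",c,rad,q[:,2].max())
    q=sel(B["bot"],.06,.18);c,rad=cv2.minEnclosingCircle((q[:,:2]*1000).astype(np.float32));print("bottle",c,rad,q[:,2].max())
E
python3 meas.py
```

```text
top box top ((545.75439453125, 170.6595458984375), (270.3337707519531, 210.05345153808594), 80.54112243652344) 0.048373611034972175 6179
beaker rim (615.0585327148438, 223.69100952148438) 25.706937789916992 0.12337059862825561 94
guard top ((503.23681640625, 240.3411407470703), (56.69770431518555, 131.3079376220703), 80.32086944580078) 0.09866155512556418
 guard all ((515.4633178710938, 238.2552490234375), (56.698028564453125, 158.74484252929688), 80.3220443725586)
narrow top ((482.335205078125, 118.1173095703125), (33.911739349365234, 126.95523834228516), 80.53406524658203) 0.09635611858217585
plate (555.366943359375, -176.71226501464844) 84.15972900390625 0.09561113950633848
 heater top ((576.5546264648438, -197.43328857421875), (194.65060424804688, 149.19589233398438), 7.161590576171875)
wash (550.4312133789062, -94.51509094238281) 18.71788215637207 0.16205786737404748
bottle (600.457275390625, 94.57525634765625) 24.192691802978516 0.1772638364896405
scene box top ((574.9554443359375, 165.1172332763672), (270.3304443359375, 272.3594665527344), 80.67645263671875) 0.05046027540902731 6298
beaker rim (614.7739868164062, 223.7174072265625) 26.86857795715332 0.12330835398858242 197
guard top ((502.84979248046875, 239.7938232421875), (56.284912109375, 131.55349731445312), 80.58393859863281) 0.10050461630466301
 guard all ((514.653076171875, 237.64047241210938), (56.56885528564453, 155.551513671875), 80.64086151123047)
narrow top ((479.6412353515625, 117.83414459228516), (33.93172073364258, 132.3536376953125), 80.62727355957031) 0.09836174289332245
plate (567.4291381835938, -177.9058837890625) 82.73836517333984 0.09770899259070948
 heater top ((593.1282958984375, -183.43936157226562), (232.42324829101562, 175.17637634277344), 7.3920722007751465)
wash (552.9842529296875, -94.36786651611328) 19.17498016357422 0.1634378148088952
bottle (576.000732421875, 106.7315673828125) 52.84995651245117 0.17872449089395293
```

```bash
python3 - <<'E'
from h import *
from scipy.optimize import least_squares
for n,box in [("top",(345,178,422,268)),("scene",(130,165,218,262))]:
    d=np.load(f"{n}0.npy");p=pts(n,d)
    l,t,r,b=box;q=p[t:b,l:r]
    h=np.median(q[...,2][(q[...,2]>.09)&(q[...,2]<.102)])
    m=((np.abs(q[...,2]-h)<.003)).astype(np.uint8)
    m=cv2.morphologyEx(m,cv2.MORPH_OPEN,np.ones((5,5),np.uint8))
    k,lab,st,c=cv2.connectedComponentsWithStats(m);i=1+np.argmax(st[1:,4])
    s=(q[lab==i][:,:2]*1000).astype(np.float32)
    print(n,h,len(s),s.min(0),s.max(0),cv2.minEnclosingCircle(s))
    hull=cv2.convexHull(s)[:,0]; print(cv2.fitEllipse(hull))
    m2=((q[...,2]>.078)&(q[...,2]<.102)).astype(np.uint8)
    m2=cv2.morphologyEx(m2,cv2.MORPH_OPEN,np.ones((7,7),np.uint8))
    s=(q[m2>0][:,:2]*1000).astype(np.float32);print(" heater",cv2.minAreaRect(s))
E
```

```text
top 0.09540108675822034 136 [ 522.6835  -209.76746] [ 550.87585 -154.38983] ((538.0232543945312, -182.46185302734375), 30.08018684387207)
((537.2540283203125, -181.9805145263672), (21.052631378173828, 62.2245979309082), 19.525739669799805)
 heater ((564.388427734375, -199.36866760253906), (168.90435791015625, 149.50169372558594), 7.24376916885376)
scene 0.0976755079900653 1814 [ 505.1273 -258.0725] [ 623.69934 -141.31837] ((564.2849731445312, -199.99302673339844), 60.02367401123047)
((564.3519897460938, -200.10169982910156), (118.01021575927734, 119.00994110107422), 121.76602935791016)
 heater ((564.4252319335938, -200.6360321044922), (171.0824737548828, 150.06175231933594), 7.385182857513428)
```

Request:
{"method": "play_rows", "body": {
  "deltas": [
    [[0.04,-0.04,0],0.1],
    [[0.08,-0.08,0],0.2],
    [[0.12,-0.12,0],0.281],
    [[0.16,-0.16,0],0.281],
    [[0.2,-0.2,0],0.281]
  ],
  "grip": 1
}}

```text
time: 2.28
tool_pos: [0.4712, 0.3622, 0.2316]
tool_rot: [0.0, 0.083, 0.997, 0.0]
contact_force: [0.8, 0.2, -0.5]
gripper_width: 0.995
```

Request:
{"method": "play_rows", "body": {
  "deltas": [
    [[0.04,-0.04,0],0],
    [[0.08,-0.08,0],0],
    [[0.12,-0.12,0],0],
    [[0.145,-0.139,0],0],
    [[0.145,-0.139,0],0]
  ]
}}

```text
time: 2.9
tool_pos: [0.6164, 0.2229, 0.231]
tool_rot: [-0.0, 0.084, 0.996, -0.0]
contact_force: [-0.5, 0.4, 0.5]
gripper_width: 1.002
```

```bash
python3 - <<'E'
from h import *
s=status.state();print(s["time"],s["tool_pos"],s["tool_rot"],s["contact_force"])
im,d=grab_frame("wrist");cv2.imwrite("pics/w1.png",im);p=pts("wrist",d)
m=(p[...,2]>.113)&(p[...,2]<.126)
q=p[m];q=q[np.hypot(q[:,0]-.615,q[:,1]-.2237)<.04]
print(cv2.minEnclosingCircle((q[:,:2]*1000).astype(np.float32)),len(q))
E
```

```text
2.9 [0.61638586 0.22285683 0.23099716] [-1.25360867e-04  8.44013327e-02  9.96431829e-01 -9.55518346e-05] [-0.49505705  0.36575134  0.48347296]
((614.9853515625, 227.33941650390625), 25.958402633666992) 763
```

View pics/w1.png

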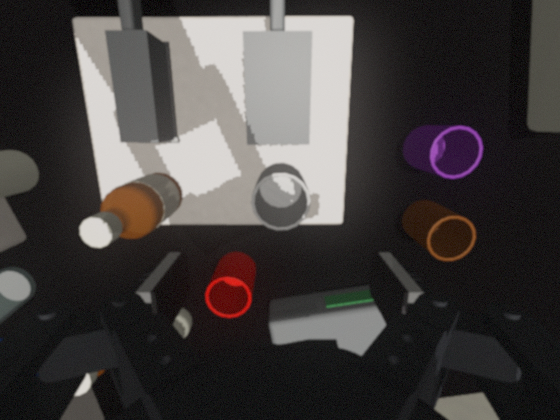

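The wrist view shows the grey beaker at (281,195), behind the broad guard at (278,88). It lies between the fingers, which straddle it at the jaw heading, so I'm descending.

Request:
{"method": "play_rows", "body": {
  "deltas": [
    [[-0.001,0.002,-0.03],0],
    [[-0.001,0.002,-0.07],0],
    [[-0.001,0.002,-0.11],0],
    [[-0.001,0.002,-0.14],0],
    [[-0.001,0.002,-0.148],0]
  ]
}}

```text
time: 3.58
tool_pos: [0.6114, 0.2273, 0.0805]
tool_rot: [-0.002, 0.082, 0.997, -0.001]
contact_force: [-0.0, -0.6, 0.1]
gripper_width: 0.999
```

Request:
{"method": "play_rows", "body": {
  "deltas": [
    [[0,0,0],0],
    [[0,0,0],0],
    [[0,0,0],0],
    [[0,0,0],0],
    [[0,0,0],0]
  ],
  "grip": -1
}}

```text
time: 4.2
tool_pos: [0.6157, 0.2271, 0.0861]
tool_rot: [0.002, 0.083, 0.997, 0.001]
contact_force: [-1.1, 0.3, 6.0]
gripper_width: 0.601
```

Request:
{"method": "play_rows", "body": {
  "deltas": [
    [[0,0,0],0],
    [[0,0,0],0],
    [[0,0,0.01],0],
    [[0,0,0.02],0],
    [[0,0,0.03],0]
  ]
}}

```text
time: 4.82
tool_pos: [0.6139, 0.2266, 0.1138]
tool_rot: [-0.0, 0.083, 0.997, -0.0]
contact_force: [0.3, 1.3, -1.4]
gripper_width: 0.599
```

```bash
python3 - <<'E'
from h import *
s=status.state();print(s["time"],s["tool_pos"],s["contact_force"],s["gripper_width"])
im,d=grab_frame("scene");cv2.imwrite("pics/s2.png",cv2.resize(im[100:300,200:460],None,fx=3,fy=3))
im,d=grab_frame("wrist");cv2.imwrite("pics/w2.png",im)
E
```

```text
4.825 [0.61387461 0.22659394 0.1137705 ] [ 0.28189911  1.32028828 -1.37805124] 0.5991528559955036
```

View pics/s2.png

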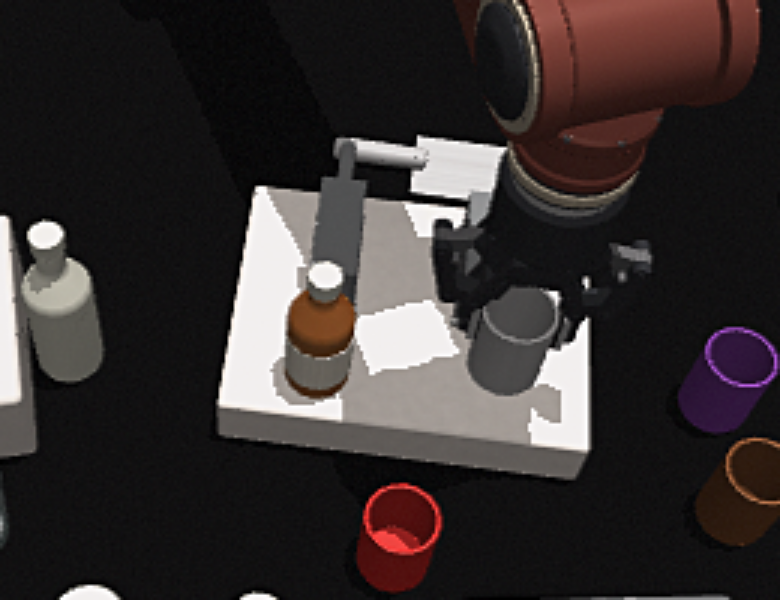

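View pics/w2.png

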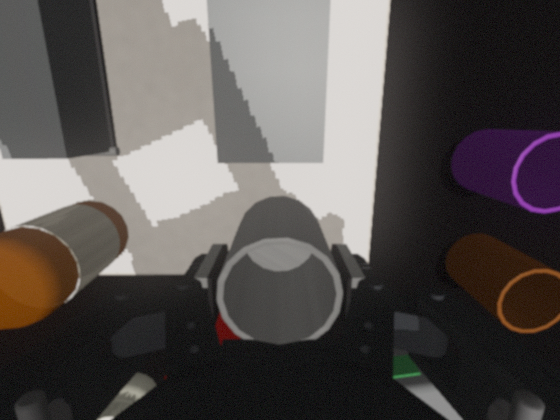

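The beaker is held between the pads: width 0.60 is 51 mm, and it is upright and lifted clear. I'm raising it over the bottles and carrying it to the plate.

Request:
{"method": "play_rows", "body": {
  "deltas": [
    [[0,0,0.02],0],
    [[0,0,0.05],0],
    [[0,0,0.08],0],
    [[0,0,0.11],0],
    [[0,0,0.13],0]
  ]
}}

```text
time: 5.55
tool_pos: [0.6146, 0.2268, 0.2463]
tool_rot: [0.001, 0.083, 0.997, 0.0]
contact_force: [-0.6, 0.5, -0.3]
gripper_width: 0.599
```

Request:
{"method": "play_rows", "body": {
  "deltas": [
    [[-0.003,-0.02,0],-0.05],
    [[-0.006,-0.05,0],-0.15],
    [[-0.011,-0.09,0],-0.25],
    [[-0.016,-0.13,0],-0.35],
    [[-0.02,-0.17,0],-0.45]
  ]
}}

```text
time: 6.18
tool_pos: [0.5924, 0.0543, 0.2412]
tool_rot: [-0.002, 0.306, 0.952, -0.001]
contact_force: [0.4, 0.3, -1.8]
gripper_width: 0.602
```

Request:
{"method": "play_rows", "body": {
  "deltas": [
    [[-0.005,-0.04,0],-0.1],
    [[-0.01,-0.08,0],-0.2],
    [[-0.015,-0.12,0],-0.3],
    [[-0.02,-0.16,0],-0.4],
    [[-0.023,-0.2,0],-0.5]
  ]
}}

```text
time: 6.8
tool_pos: [0.5691, -0.1453, 0.2412]
tool_rot: [-0.002, 0.532, 0.847, -0.001]
contact_force: [0.8, -0.4, -1.6]
gripper_width: 0.601
```

Request:
{"method": "play_rows", "body": {
  "deltas": [
    [[-0.004,-0.03,0],-0.05],
    [[-0.007,-0.0545,0],-0.05],
    [[-0.007,-0.0565,0],-0.05],
    [[-0.007,-0.0565,0],-0.05],
    [[-0.007,-0.0565,0],-0.05]
  ]
}}

```text
time: 7.42
tool_pos: [0.5638, -0.1991, 0.2428]
tool_rot: [-0.0, 0.55, 0.835, 0.0]
contact_force: [-0.6, 0.5, -1.2]
gripper_width: 0.598
```

```bash
python3 - <<'E'
from h import *
s=status.state();print(s["time"],s["tool_pos"],s["tool_rot"],s["contact_force"],s["gripper_width"])
for n in ["scene","top"]:
    im,d=grab_frame(n);cv2.imwrite(f"pics/{n}3.png",im);p=pts(n,d)
    q=p[(p[...,2]>.24)&(p[...,2]<.285)];q=q[np.hypot(q[:,0]-.564,q[:,1]+.2)<.045]
    print(n,len(q),q.mean(0) if len(q) else 0, q.max(0) if len(q) else 0)
    print([ (b["box"],b["confidence"]) for b in boxes_of(n,"beaker_mid")])
im,d=grab_frame("wrist");cv2.imwrite("pics/w3.png",im)
E
```

```text
7.425 [ 0.56383652 -0.19907915  0.24282019] [-4.33244127e-04  5.50219202e-01  8.35020143e-01  5.02626515e-05] [-0.57806096  0.47929171 -1.21264452] 0.5975502068305529
scene 435 [ 0.57482432 -0.19624787  0.2622134 ] [ 0.60100561 -0.17424122  0.27992508]
[([132.8, 140.4, 171.4, 181.6], 0.98), ([432.0, 247.2, 463.7, 282.6], 0.94), ([317.7, 262.9, 348.6, 297.2], 0.81), ([424.8, 208.4, 462.3, 244.8], 0.62)]
top 144 [ 0.56901212 -0.17810485  0.26193398] [ 0.59693327 -0.17335846  0.28435668]
[([136.4, 189.8, 162.5, 212.2], 0.61), ([237.0, 145.7, 263.6, 165.0], 0.59), ([142.8, 151.9, 168.1, 177.2], 0.58), ([389.4, 199.3, 404.0, 225.8], 0.55)]
```

View pics/scene3.png

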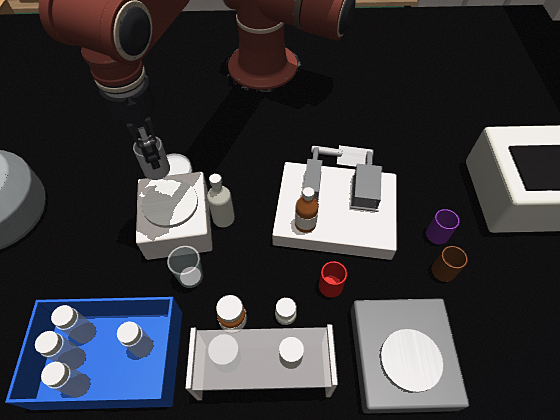

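View pics/w3.png

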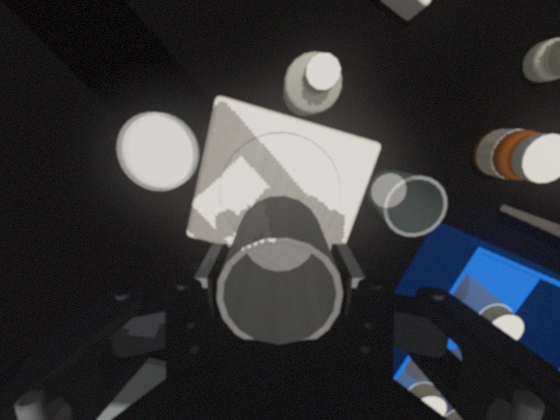

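Beaker at scene (151,160) is over the plate, upright. Lowering: expected touch after about 113 mm.

Request:
{"method": "play_rows", "body": {
  "deltas": [
    [[0,-0.001,-0.03],0],
    [[0,-0.001,-0.06],0],
    [[0,-0.001,-0.09],0],
    [[0,-0.001,-0.1],0],
    [[0,-0.001,-0.105],0]
  ]
}}

```text
time: 8.3
tool_pos: [0.5643, -0.2008, 0.1384]
tool_rot: [0.0, 0.55, 0.835, 0.0]
contact_force: [0.9, -0.3, -0.8]
gripper_width: 0.599
```

Request:
{"method": "play_rows", "body": {
  "deltas": [
    [[0,0,-0.002],0],
    [[0,0,-0.004],0],
    [[0,0,-0.006],0],
    [[0,0,-0.006],0]
  ]
}}

```text
time: 8.8
tool_pos: [0.5645, -0.2011, 0.1331]
tool_rot: [0.001, 0.55, 0.835, 0.0]
contact_force: [0.2, -1.1, 1.3]
gripper_width: 0.597
```

Request:
{"method": "play_rows", "body": {
  "deltas": [
    [[0,0,-0.0015],0],
    [[0,0,-0.0015],0],
    [[0,0,-0.0015],0]
  ]
}}

```text
time: 9.18
tool_pos: [0.5646, -0.2011, 0.1331]
tool_rot: [0.001, 0.55, 0.835, 0.0]
contact_force: [-3.8, 1.8, 6.2]
gripper_width: 0.597
```

Request:
{"method": "play_rows", "body": {
  "deltas": [
    [[0,0,0],0],
    [[0,0,0],0],
    [[0,0,0],0],
    [[0,0,0],0],
    [[0,0,0],0]
  ],
  "grip": 1
}}

```text
time: 9.8
tool_pos: [0.564, -0.2009, 0.1307]
tool_rot: [-0.0, 0.55, 0.835, 0.0]
contact_force: [0.3, -0.3, 0.1]
gripper_width: 1.002
```

Request:
{"method": "play_rows", "body": {
  "deltas": [
    [[0,0,0.02],0],
    [[0,0,0.05],0],
    [[0,0,0.08],0],
    [[0,0,0.11],0],
    [[0,0,0.13],0]
  ]
}}

```text
time: 10.42
tool_pos: [0.5648, -0.2012, 0.2644]
tool_rot: [0.002, 0.55, 0.835, 0.0]
contact_force: [0.1, 0.6, -0.2]
gripper_width: 1.0
```

Request:
{"method": "play_rows", "body": {
  "deltas": [
    [[-0.01,0.04,0],0.1],
    [[-0.02,0.1,0],0.28],
    [[-0.03,0.16,0],0.46],
    [[-0.04,0.22,0],0.64],
    [[-0.06,0.28,0],0.82]
  ]
}}

```text
time: 11.05
tool_pos: [0.5038, 0.0802, 0.2615]
tool_rot: [0.0, 0.169, 0.986, 0.0]
contact_force: [1.4, 0.2, 0.2]
gripper_width: 0.997
```

```bash
python3 - <<'E'
from h import *
s=status.state();print(s["time"],s["tool_pos"],s["tool_rot"],s["contact_force"],s["gripper_width"])
for n in ["scene","top"]:
    im,d=grab_frame(n);cv2.imwrite(f"pics/{n}4.png",im);p=pts(n,d)
    q=p[(p[...,2]>.16)&(p[...,2]<.172)];q=q[np.hypot(q[:,0]-.564,q[:,1]+.2)<.045]
    print(n,len(q),cv2.minEnclosingCircle((q[:,:2]*1000).astype(np.float32)), q[:,2].max())
E
```

```text
11.05 [0.50375696 0.08022213 0.26146177] [3.57342764e-04 1.69245158e-01 9.85573907e-01 1.53495117e-04] [1.38156037 0.24333881 0.15432008] 0.9967072808455444
scene 196 ((564.02978515625, -201.71766662597656), 26.48362159729004) 0.17029355342414632
top 107 ((564.1337890625, -201.6280517578125), 26.036630630493164) 0.16921333591769483
```

View pics/scene4.png

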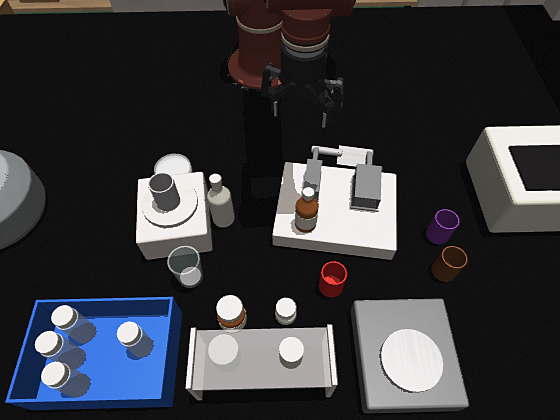

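The beaker stands on the plate at scene (164,190). Its rim centre is (564,-201.7) against the plate centre (564.3,-200), and its top is at 0.170, so it is upright. The fin is next.

Request:
{"method": "play_rows", "body": {
  "deltas": [
    [[-0.01,0.04,0],0.1],
    [[-0.025,0.09,-0.01],0.175],
    [[-0.045,0.14,-0.03],0.175],
    [[-0.052,0.17,-0.06],0.175],
    [[-0.052,0.17,-0.06],0.175]
  ]
}}

```text
time: 11.78
tool_pos: [0.4504, 0.2487, 0.1982]
tool_rot: [-0.002, 0.084, 0.996, -0.001]
contact_force: [-0.8, 0.3, 0.2]
gripper_width: 1.001
```

```bash
python3 - <<'E'
from h import *
s=status.state();print(s["time"],s["tool_pos"],s["tool_rot"],s["contact_force"],s["gripper_width"])
print("pred",proj("wrist",[.452,.249,.095]))
im,d=grab_frame("wrist");cv2.imwrite("pics/w5.png",im);p=pts("wrist",d)
np.save("w5.npy",p)
u=np.array([.986,-.164]);v=np.array([.164,.986]);o=np.array([.5375,.2347])
for nm,z0,z1 in [("fin",.088,.097),("gtop",.0965,.103)]:
    q=p[(p[...,2]>z0)&(p[...,2]<z1)];r=q[:,:2]-o;a=r@u;b=r@v
    m=(np.abs(b)<.04)&(a>-.115)&(a<.04)
    if nm=="fin": m&=(a<-.066)&(np.abs(b)<.02)
    print(nm,m.sum(),a[m].min(),a[m].max(),b[m].min(),b[m].max(),np.median(q[m][:,2]))
E
```

```text
11.775 [0.45041098 0.24872213 0.19818659] [-0.0024259   0.0842951   0.99643702 -0.00131306] [-0.77865643  0.32773743  0.19692003] 1.001060520665076
pred (np.float64(278.266976853564), np.float64(207.07875576679433))
fin 42 -0.09988931055667238 -0.09770402624243939 -0.0038169750276192556 0.007323616824577321 0.09253034981516531
gtop 4088 -0.0993946573139627 0.03343496746079559 -0.02625918817154831 0.029846539049362877 0.10159064577209163
```

View pics/w5.png

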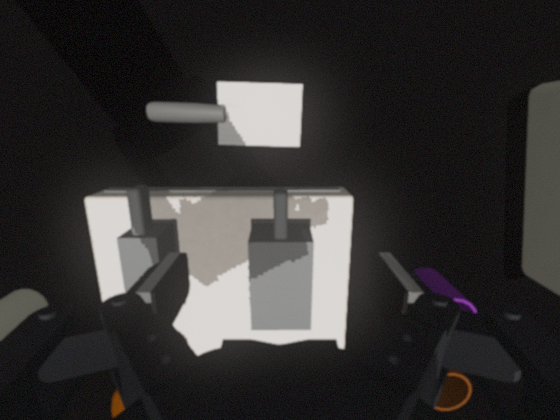

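Request:
{"method": "play_rows", "body": {
  "deltas": [
    [[0.001,0,-0.03],0],
    [[0.001,0,-0.07],0],
    [[0.001,0,-0.11],0],
    [[0.001,0,-0.13],0],
    [[0.001,0,-0.135],0]
  ],
  "grip": 0
}}

```text
time: 12.45
tool_pos: [0.454, 0.247, 0.0657]
tool_rot: [-0.0, 0.086, 0.996, -0.0]
contact_force: [0.7, 0.8, 0.4]
gripper_width: 0.498
```

Request:
{"method": "play_rows", "body": {
  "deltas": [
    [[0,0,0],0],
    [[0,0,0],0],
    [[0,0,0],0],
    [[0,0,0],0],
    [[0,0,0],0]
  ],
  "grip": -1
}}

```text
time: 13.08
tool_pos: [0.4546, 0.2487, 0.067]
tool_rot: [0.002, 0.085, 0.996, 0.0]
contact_force: [2.1, -0.2, 3.2]
gripper_width: 0.129
```

```bash
python3 - <<'E'
from h import *
s=status.state();print(s["time"],s["tool_pos"],s["tool_rot"],s["contact_force"],s["gripper_width"])
im,d=grab_frame("wrist");cv2.imwrite("pics/w6.png",im)
th=np.arange(0,1.63,0.1);u=np.array([.986,-.164])
for t in th:
    x=-117*np.cos(t)+30*np.sin(t)+117; z=117*np.sin(t)+30*np.cos(t)-30
    print(round(t,2),np.round([x*u[0],x*u[1],z],0))
E
```

```text
13.075 [0.45461105 0.24867221 0.06698864] [1.69659698e-03 8.51023764e-02 9.96370696e-01 3.78018008e-04] [ 2.06179815 -0.23486439  3.17298254] 0.12852954884325163
0.0 [ 0. -0.  0.]
0.1 [ 4. -1. 12.]
0.2 [ 8. -1. 23.]
0.3 [14. -2. 33.]
0.4 [21. -3. 43.]
0.5 [28. -5. 52.]
0.6 [37. -6. 61.]
0.7 [46. -8. 68.]
0.8 [56. -9. 75.]
0.9 [ 67. -11.  80.]
1.0 [ 78. -13.  85.]
1.1 [ 89. -15.  88.]
1.2 [101. -17.  90.]
1.3 [113. -19.  91.]
1.4 [125. -21.  90.]
1.5 [137. -23.  89.]
1.6 [148. -25.  86.]
```

View pics/w6.png

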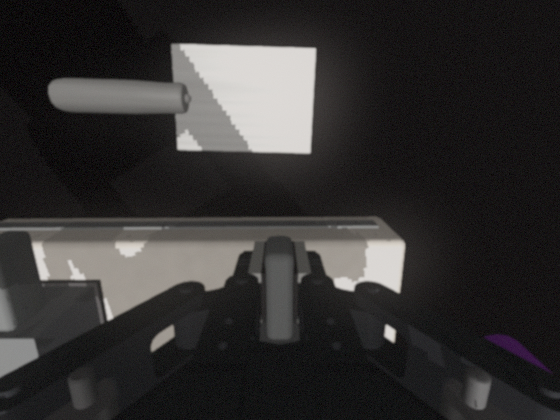

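The fin at (279,290) is pinched, with a width of about 11 mm. I'm swinging it along the arc in 0.1 rad steps.

Request:
{"method": "play_rows", "body": {
  "deltas": [
    [[0.004,-0.001,0.012],0],
    [[0.008,-0.001,0.023],0],
    [[0.014,-0.002,0.033],0],
    [[0.021,-0.003,0.043],0],
    [[0.028,-0.005,0.052],0]
  ]
}}

```text
time: 13.75
tool_pos: [0.4784, 0.2445, 0.1141]
tool_rot: [-0.004, 0.085, 0.996, 0.001]
contact_force: [4.6, 8.7, -11.6]
gripper_width: 0.131
```

Request:
{"method": "play_rows", "body": {
  "deltas": [
    [[0.009,-0.001,0.009],0],
    [[0.018,-0.003,0.016],0],
    [[0.028,-0.004,0.023],0],
    [[0.039,-0.006,0.028],0],
    [[0.05,-0.008,0.033],0]
  ]
}}

```text
time: 14.38
tool_pos: [0.5275, 0.2364, 0.1472]
tool_rot: [-0.006, 0.085, 0.996, 0.0]
contact_force: [-1.0, 6.2, -10.4]
gripper_width: 0.13
```

```bash
python3 - <<'E'
from h import *
im,d=grab_frame("scene");cv2.imwrite("pics/s7.png",cv2.resize(im[80:280,220:480],None,fx=3,fy=3))
E
```

```text
(no output)
```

View pics/s7.png

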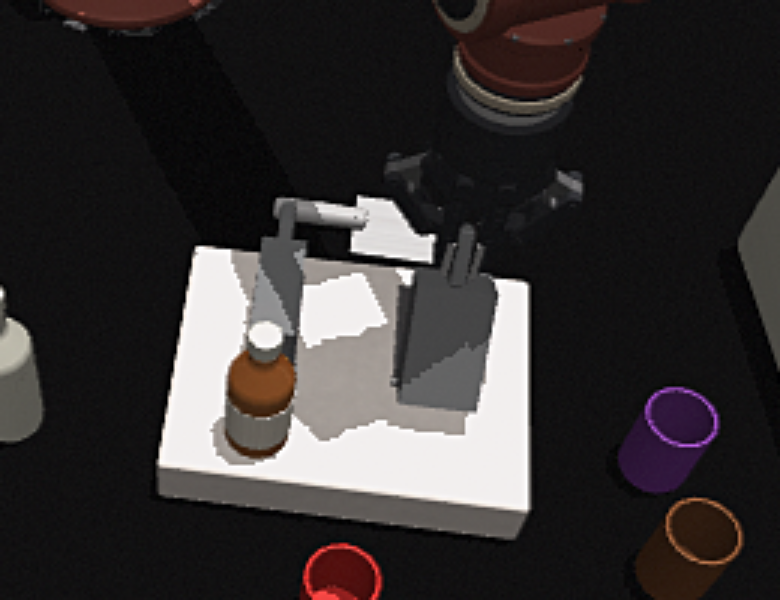

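The guard is about half open with the fin pinched at (465,255), and the forces are small, so I'm continuing.

Request:
{"method": "play_rows", "body": {
  "deltas": [
    [[0.011,-0.002,0.003],0],
    [[0.023,-0.004,0.005],0],
    [[0.035,-0.006,0.006],0],
    [[0.047,-0.008,0.005],0],
    [[0.059,-0.01,0.004],0]
  ]
}}

```text
time: 15.05
tool_pos: [0.5867, 0.2266, 0.1521]
tool_rot: [-0.006, 0.085, 0.996, 0.0]
contact_force: [-4.9, 4.6, -3.3]
gripper_width: 0.128
```

Request:
{"method": "play_rows", "body": {
  "deltas": [
    [[0.011,-0.002,-0.003],0],
    [[0.013,-0.002,-0.003],0],
    [[0.013,-0.002,-0.003],0]
  ]
}}

```text
time: 15.42
tool_pos: [0.5999, 0.2244, 0.1491]
tool_rot: [-0.005, 0.085, 0.996, 0.0]
contact_force: [-4.1, 4.5, -1.3]
gripper_width: 0.13
```

```bash
python3 - <<'E'
from h import *
print(status.state()["tool_pos"])
im,d=grab_frame("scene");cv2.imwrite("pics/s8.png",cv2.resize(im[80:280,220:480],None,fx=3,fy=3))
im,d=grab_frame("wrist");cv2.imwrite("pics/w8.png",im)
E
```

```text
[0.59990944 0.22437256 0.14908345]
```

View pics/s8.png

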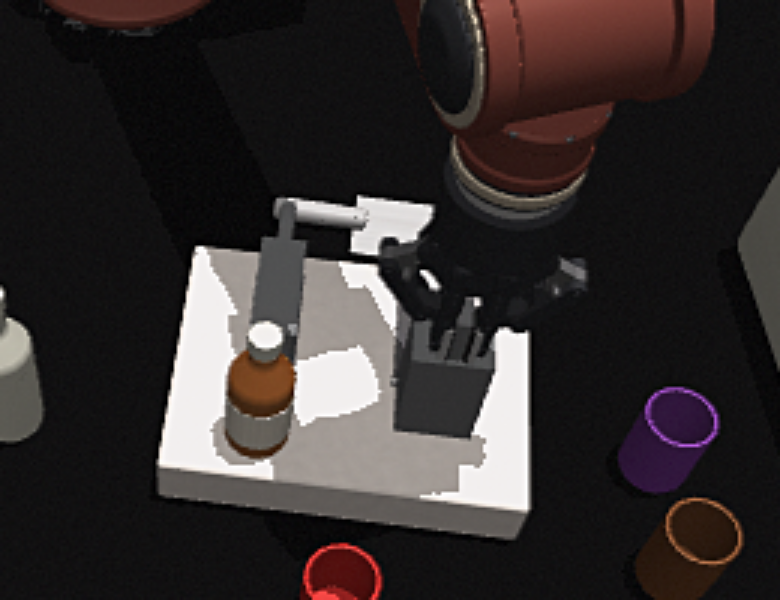

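View pics/w8.png

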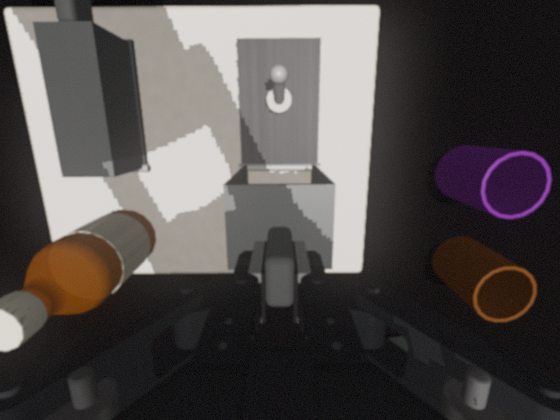

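The guard stands fully open at about 1.6 rad, and the toggle is visible in the wrist view at (279,75). I'm releasing the fin and rising.

Request:
{"method": "play_rows", "body": {
  "deltas": [
    [[0,0,0],0],
    [[0,0,0],0],
    [[0,0,0],0],
    [[0,0,0],0]
  ],
  "grip": 0
}}

```text
time: 16.02
tool_pos: [0.6035, 0.2233, 0.1522]
tool_rot: [0.0, 0.085, 0.996, 0.0]
contact_force: [0.5, 0.8, 0.3]
gripper_width: 0.504
```

Request:
{"method": "play_rows", "body": {
  "deltas": [
    [[0,0,0.02],0],
    [[0,0,0.05],0],
    [[0,0,0.07],0],
    [[-0.04,0.007,0.07],0],
    [[-0.09,0.015,0.07],0]
  ]
}}

```text
time: 16.65
tool_pos: [0.5132, 0.2385, 0.2234]
tool_rot: [0.001, 0.086, 0.996, 0.0]
contact_force: [0.0, 1.0, 0.8]
gripper_width: 0.499
```

```bash
python3 - <<'E'
from h import *
print(status.state()["tool_pos"],status.state()["time"])
u=np.array([.986,-.164]);v=np.array([.164,.986]);o=np.array([.539,.2345])
for n in ["wrist","scene","top"]:
    im,d=grab_frame(n);cv2.imwrite(f"pics/{n}9.png",im)
    p=pts(n,d);r=p[...,:2]-o;a=r@u;b=r@v
    m=(np.abs(b)<.012)&(a>-.05)&(a<.01)&(p[...,2]>.065)&(p[...,2]<.1)
    if m.sum(): print(n,"ball",m.sum(),a[m].min(),a[m].max(),b[m].mean(),p[m][:,2].max())
    m=(np.abs(b)<.035)&(a>.012)&(a<.1)&(p[...,2]>.12)&(p[...,2]<.2)
    if m.sum(): print(n,"hood",m.sum(),a[m].min(),a[m].max(),b[m].mean(),p[m][:,2].max())
E
```

```text
[0.51319979 0.23850783 0.22342276] 16.65
wrist ball 145 -0.04887345491056206 -0.030365260162375583 0.0017034914363841809 0.09026890353911438
wrist hood 3877 0.016614188805490062 0.06383018513513043 0.002112373361589164 0.18507848163088375
scene ball 31 -0.03956868867360328 -0.02888601553254625 -0.0011281175379608084 0.09198095721281563
scene hood 734 0.02175406560114486 0.07129727916692838 -0.0023886707292182638 0.18879629463511793
top hood 361 0.023873224586152327 0.07020496453548508 -0.010349421544778066 0.188423610870726
```

View pics/wrist9.png

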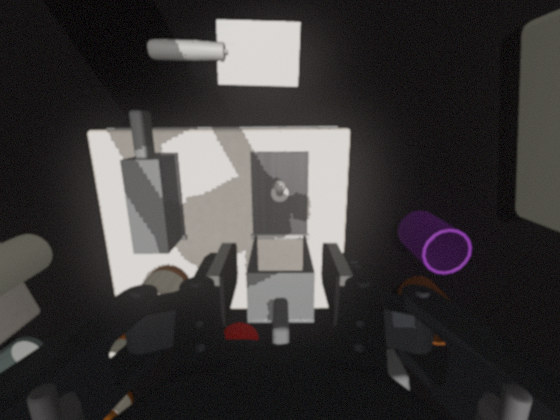

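View pics/top9.png

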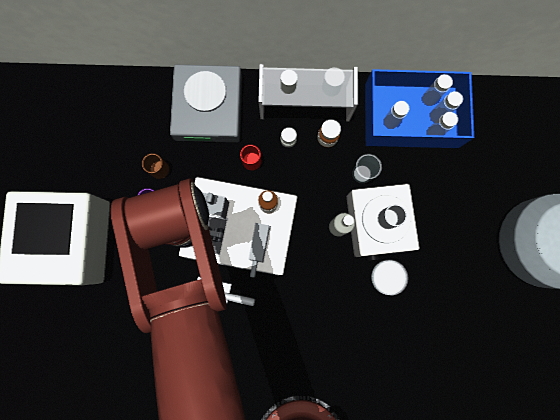

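The ball is at a = -34 mm in the switch frame with its top at 0.091, so the toggle is off as expected. The hood stands upright behind it. I'm closing the fingers, going in front of the ball and pushing.

Request:
{"method": "play_rows", "body": {
  "deltas": [
    [[-0.02,0.003,0],0],
    [[-0.041,0.007,0],0],
    [[-0.041,0.007,0],0],
    [[-0.041,0.007,-0.03],0],
    [[-0.041,0.007,-0.06],0]
  ],
  "grip": -1
}}

```text
time: 17.42
tool_pos: [0.4743, 0.2454, 0.1623]
tool_rot: [0.001, 0.086, 0.996, 0.0]
contact_force: [0.1, 0.8, -0.4]
gripper_width: -0.001
```

Request:
{"method": "play_rows", "body": {
  "deltas": [
    [[0,0,-0.03],0],
    [[0,0,-0.06],0],
    [[0,0,-0.08],0],
    [[0,0,-0.083],0],
    [[0,0,-0.083],0]
  ]
}}

```text
time: 18.05
tool_pos: [0.4735, 0.2455, 0.0796]
tool_rot: [0.001, 0.086, 0.996, 0.0]
contact_force: [0.4, 0.8, 0.7]
gripper_width: -0.003
```

```bash
python3 - <<'E'
from h import *
s=status.state();print(s["tool_pos"],s["gripper_width"],s["contact_force"])
u=np.array([.986,-.164]);v=np.array([.164,.986]);o=np.array([.539,.2345]);r=s["tool_pos"][:2]-o;print(r@u,r@v)
im,d=grab_frame("wrist");cv2.imwrite("pics/w10.png",im)
E
```

```text
[0.47349435 0.24546012 0.07956847] -0.0025264016255793957 [0.41772815 0.80620549 0.69821148]
-0.06638603277798767 6.37547016962592e-05
```

View pics/w10.png

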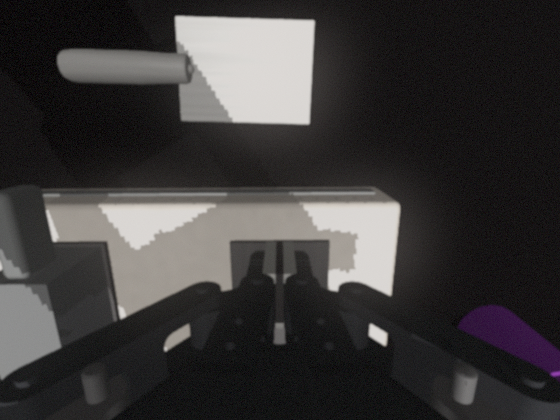

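Request:
{"method": "play_rows", "body": {
  "deltas": [
    [[0.01,-0.0015,0],0],
    [[0.02,-0.003,0],0],
    [[0.028,-0.0045,0],0],
    [[0.035,-0.006,0],0],
    [[0.039,-0.0065,0],0]
  ]
}}

```text
time: 18.73
tool_pos: [0.5116, 0.2389, 0.0786]
tool_rot: [-0.0, 0.085, 0.996, 0.0]
contact_force: [-0.7, 1.0, 0.1]
gripper_width: -0.002
```

Request:
{"method": "play_rows", "body": {
  "deltas": [
    [[0.001,0,0],0],
    [[0.002,0,0],0],
    [[0.003,-0.0005,0],0],
    [[0.003,-0.0005,0],0]
  ]
}}

```text
time: 19.23
tool_pos: [0.513, 0.2386, 0.0783]
tool_rot: [-0.001, 0.085, 0.996, -0.0]
contact_force: [-5.4, 1.6, 1.4]
gripper_width: 0.001
```

The force rose to 5 N, so the toggle is probably at its stop. I'm pressing 2 mm more, then backing off to look.

Request:
{"method": "play_rows", "body": {
  "deltas": [
    [[0.002,0,0],0],
    [[0.002,0,0],0],
    [[-0.01,0.0015,0],0],
    [[-0.03,0.005,0],0],
    [[-0.04,0.0065,0],0]
  ]
}}

```text
time: 19.85
tool_pos: [0.474, 0.245, 0.0791]
tool_rot: [0.001, 0.085, 0.996, 0.0]
contact_force: [-0.5, -0.4, 0.5]
gripper_width: 0.0
```

Request:
{"method": "play_rows", "body": {
  "deltas": [
    [[0,0,0.04],0],
    [[0,0,0.09],0],
    [[0,0,0.14],0],
    [[0.03,-0.005,0.15],0],
    [[0.04,-0.0065,0.15],0]
  ],
  "grip": 0
}}

```text
time: 20.48
tool_pos: [0.5162, 0.2384, 0.2309]
tool_rot: [0.002, 0.086, 0.996, 0.001]
contact_force: [-0.0, 0.3, 0.1]
gripper_width: 0.5
```

```bash
python3 - <<'E'
from h import *
s=status.state();print(s["tool_pos"],s["gripper_width"],s["contact_force"])
u=np.array([.986,-.164]);v=np.array([.164,.986]);o=np.array([.539,.2345])
for n in ["wrist","scene"]:
    im,d=grab_frame(n);cv2.imwrite(f"pics/{n}11.png",im)
    p=pts(n,d);r=p[...,:2]-o;a=r@u;b=r@v
    m=(np.abs(b)<.012)&(a>-.05)&(a<.01)&(p[...,2]>.075)&(p[...,2]<.1)
    if m.sum(): print(n,"ball",m.sum(),a[m].min(),a[m].max(),b[m].mean(),p[m][:,2].max())
    m=(np.abs(b)<.035)&(a>.012)&(a<.1)&(p[...,2]>.12)&(p[...,2]<.2)
    if m.sum(): print(n,"hood",m.sum(),a[m].min(),a[m].max(),p[m][:,2].max())
    m=(np.abs(b)<.012)&(a>.012)&(a<.1)&(p[...,2]>.165)&(p[...,2]<.2)
    if m.sum(): print(n,"fin",m.sum(),a[m].min(),a[m].max(),b[m].min(),b[m].max(),p[m][:,2].max())
E
```

```text
[0.51616781 0.23835263 0.23088363] 0.5004398418136361 [-0.00401025  0.26630979  0.06200428]
wrist ball 143 -0.018102016773100124 -0.005273253964504436 0.0014719815852587794 0.08961645936440471
wrist hood 3815 0.02318646143364191 0.07061105815220489 0.18566874016891585
wrist fin 609 0.04366980188355542 0.06624571606788439 -0.004518383994757215 0.007542847046461203 0.18566874016891585
scene hood 731 0.022624802847684023 0.07131860275952984 0.1898686307214631
scene fin 100 0.04492981199597659 0.06704360981454857 -0.006841539550291811 0.005202759729219132 0.1898686307214631
```

View pics/wrist11.png

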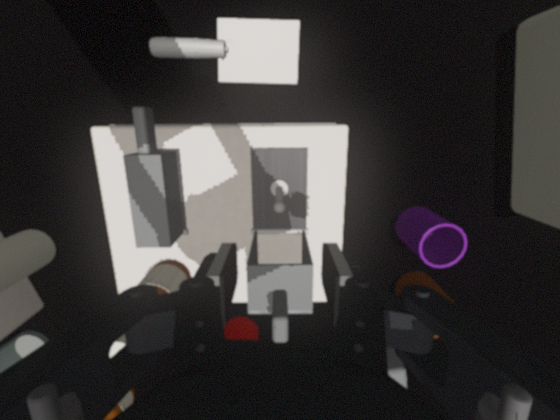

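The toggle ball is now leaning away: its far edge moved 25 mm, about 0.87 rad. The hood is still open at about 1.53 rad. I'm re-gripping the fin, centred on its measured position at a ≈ 56 mm.

Request:
{"method": "play_rows", "body": {
  "deltas": [
    [[0.04,-0.007,0],0],
    [[0.083,-0.014,0],0],
    [[0.083,-0.014,-0.03],0],
    [[0.083,-0.014,-0.06],0],
    [[0.083,-0.014,-0.077],0]
  ],
  "grip": 0
}}

```text
time: 21.2
tool_pos: [0.595, 0.2241, 0.1479]
tool_rot: [-0.003, 0.085, 0.996, -0.001]
contact_force: [-0.2, -0.6, -0.7]
gripper_width: 0.497
```

Request:
{"method": "play_rows", "body": {
  "deltas": [
    [[0,0,0],0],
    [[0,0,0],0],
    [[0,0,0],0],
    [[0,0,0],0],
    [[0,0,0],0]
  ],
  "grip": -1
}}

```text
time: 21.82
tool_pos: [0.5974, 0.2248, 0.1524]
tool_rot: [0.0, 0.085, 0.996, 0.0]
contact_force: [-2.3, 2.4, -2.0]
gripper_width: 0.129
```

```bash
python3 - <<'E'
from h import *
s=status.state();print(s["tool_pos"],s["gripper_width"],s["contact_force"])
u=np.array([.986,-.164])
f=lambda t:(-117*np.cos(t)+30*np.sin(t),117*np.sin(t)+30*np.cos(t))
t0=1.55
for k in range(0,3):
    x0,z0=f(t0)
    for i in range(1,6):
        t=max(t0-.1*i,0);x,z=f(t);print(round(t,2),np.round([(x-x0)*u[0],(x-x0)*u[1],z-z0],1))
    t0-=.5
E
```

```text
[0.59736662 0.22480859 0.15240594] 0.1292263977872001 [-2.33487898  2.39990412 -1.96814118]
1.45 [-11.7   1.9   2.2]
1.35 [-23.6   3.9   3.1]
1.25 [-35.5   5.9   2.9]
1.15 [-47.3   7.9   1.4]
1.05 [-58.9   9.8  -1.2]
0.95 [-11.3   1.9  -3.8]
0.85 [-22.2   3.7  -8.7]
0.75 [-32.5   5.4 -14.7]
0.65 [-42.2   7.  -21.7]
0.55 [-51.1   8.5 -29.7]
0.45 [-8.1  1.4 -8.8]
0.35 [-15.3   2.6 -18.4]
0.25 [-21.6   3.6 -28.7]
0.15 [-26.8   4.5 -39.6]
0.05 [-30.9   5.1 -50.9]
```

Request:
{"method": "play_rows", "body": {
  "deltas": [
    [[-0.012,0.002,0.002],0],
    [[-0.0235,0.004,0.003],0],
    [[-0.0355,0.006,0.003],0],
    [[-0.047,0.008,0.0015],0],
    [[-0.059,0.01,-0.001],0]
  ]
}}

```text
time: 22.45
tool_pos: [0.5421, 0.2342, 0.1545]
tool_rot: [0.006, 0.085, 0.996, 0.001]
contact_force: [4.9, -1.2, 2.5]
gripper_width: 0.135
```

Request:
{"method": "play_rows", "body": {
  "deltas": [
    [[-0.011,0.002,-0.004],0],
    [[-0.022,0.0035,-0.0085],0],
    [[-0.0325,0.0055,-0.0145],0],
    [[-0.042,0.007,-0.0215],0],
    [[-0.051,0.0085,-0.0295],0]
  ]
}}

```text
time: 23.08
tool_pos: [0.4906, 0.2428, 0.1281]
tool_rot: [0.005, 0.085, 0.996, 0.0]
contact_force: [-7.3, -4.0, 18.5]
gripper_width: 0.131
```

Request:
{"method": "play_rows", "body": {
  "deltas": [
    [[-0.008,0.0015,-0.009],0],
    [[-0.015,0.0025,-0.0185],0],
    [[-0.0215,0.0035,-0.0285],0],
    [[-0.027,0.0045,-0.0395],0],
    [[-0.031,0.005,-0.051],0]
  ]
}}

```text
time: 23.7
tool_pos: [0.4565, 0.2484, 0.0732]
tool_rot: [0.001, 0.085, 0.996, 0.0]
contact_force: [-10.0, -1.0, 11.2]
gripper_width: 0.132
```

Request:
{"method": "play_rows", "body": {
  "deltas": [
    [[-0.0015,0,-0.004],0],
    [[-0.002,0,-0.007],0],
    [[-0.002,0,-0.008],0],
    [[-0.002,0,-0.008],0]
  ]
}}

```text
time: 24.2
tool_pos: [0.4541, 0.2487, 0.0646]
tool_rot: [-0.0, 0.085, 0.996, 0.001]
contact_force: [-8.5, 2.1, 8.6]
gripper_width: 0.134
```

The TCP is back at the original shut-grip pose. I'm releasing and rising to look.

Request:
{"method": "play_rows", "body": {
  "deltas": [
    [[0,0,-0.002],0],
    [[0,0,-0.002],0]
  ]
}}

```text
time: 24.45
tool_pos: [0.4537, 0.2488, 0.0623]
tool_rot: [-0.001, 0.085, 0.996, 0.001]
contact_force: [-10.4, 2.8, 9.2]
gripper_width: 0.129
```

Request:
{"method": "play_rows", "body": {
  "deltas": [
    [[0,0,0],0],
    [[0,0,0],0],
    [[0,0,0],0],
    [[0,0,0],0]
  ],
  "grip": 0
}}

```text
time: 24.95
tool_pos: [0.4544, 0.2478, 0.0603]
tool_rot: [0.0, 0.085, 0.996, -0.0]
contact_force: [0.9, 0.3, -0.8]
gripper_width: 0.495
```

Request:
{"method": "play_rows", "body": {
  "deltas": [
    [[0,0,0.03],0],
    [[0,0,0.07],0],
    [[0,0,0.12],0],
    [[-0.03,0,0.16],0],
    [[-0.06,0,0.18],0]
  ]
}}

```text
time: 25.58
tool_pos: [0.3947, 0.2482, 0.2434]
tool_rot: [0.002, 0.086, 0.996, 0.001]
contact_force: [-0.1, 0.2, 0.9]
gripper_width: 0.503
```

```bash
python3 - <<'E'
from h import *
s=status.state();print(s["time"],s["tool_pos"],s["gripper_width"],s["contact_force"])
u=np.array([.986,-.164]);v=np.array([.164,.986]);o=np.array([.539,.2345])
for n in ["wrist","scene"]:
    im,d=grab_frame(n);cv2.imwrite(f"pics/{n}12.png",im)
    p=pts(n,d);r=p[...,:2]-o;a=r@u;b=r@v
    for nm,bo in [("broad",0),("narrow",-.124)]:
        m=(np.abs(b-bo)<.012)&(a>-.055)&(a<.02)&(p[...,2]>.08)&(p[...,2]<.14)
        if m.sum()>20: print(n,nm,m.sum(),"slope",np.polyfit(a[m],p[m][:,2],1),np.median(p[m][:,2]))
    q=p[(p[...,2]>.16)&(p[...,2]<.173)];q=q[np.hypot(q[:,0]-.564,q[:,1]+.2)<.045]
    if len(q): print(n,len(q),cv2.minEnclosingCircle((q[:,:2]*1000).astype(np.float32)), q[:,2].max())
E
```

```text
25.575 [0.39467902 0.24815489 0.24338331] 0.5025108491501157 [-0.11842782  0.16132779  0.85958427]
wrist broad 1314 slope [-0.01711881  0.10028344] 0.10060751236951543
wrist narrow 284 slope [-0.0065051   0.09927402] 0.09959429369900247
scene broad 292 slope [-0.01641542  0.09896537] 0.0992529714997919
scene narrow 274 slope [0.00038561 0.09858435] 0.09853387703949557
scene 199 ((564.1160888671875, -202.56919860839844), 26.79776954650879) 0.1708078727977147
```

View pics/scene12.png

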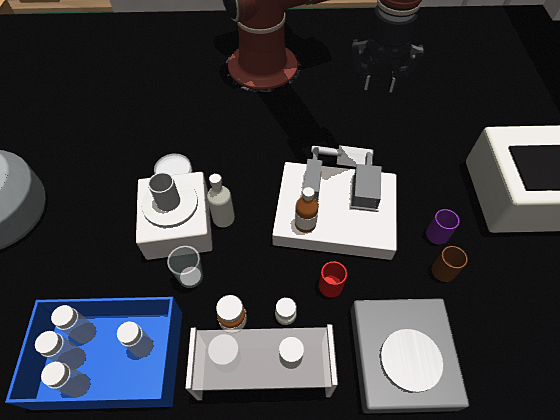

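View pics/wrist12.png

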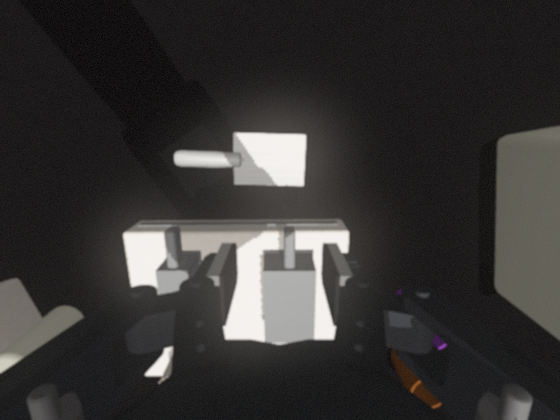

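```bash
python3 - <<'E'
from h import *
u=np.array([.986,-.164]);v=np.array([.164,.986]);o=np.array([.539,.2345])
p=pts("scene",np.load("scene0.npy"));r=p[...,:2]-o;a=r@u;b=r@v
m=(np.abs(b)<.012)&(a>-.055)&(a<.02)&(p[...,2]>.08)&(p[...,2]<.14);print(np.polyfit(a[m],p[m][:,2],1))
s=status.state();print(s["contact_force"],s["joint_vel"])
print(ticket.job_done())
E
```

```text
[-0.05402582  0.09995866]
[ 0.6030163   0.20462188 -0.79470836] [-0.01829896  0.06441871  0.01559361 -0.01417962 -0.05429128 -0.01140327]
the job is handed in; nothing more can be done
None
```

The whole job is done and handed in at about 26 s of the 72 s allowed; the hand-in reports no verdict.

1. **Beaker:** I took the grey steel beaker from behind the broad guard and set it on the heater's plate. My last check put its axis within about 2.6 mm of the plate centre and its rim at 0.171 m, so it stands upright. It was let go.
2. **Guard open:** I pinched the fin and swung the guard up. A later depth reading showed about 1.53 rad, slightly less than the roughly 1.6 rad I first read off the picture. Both are above the 1.3 rad needed.
3. **Toggle:** I pushed it with closed fingers until the force rose at the stop. Its ball moved 25 mm, which is about 0.87 rad, so it is on. After the guard was shut I could not see the toggle again.
4. **Guard shut:** I folded it back by the fin, and its top now slopes by about 0.017 rad in both cameras. The same scene-camera fit on the starting picture gave 0.054 rad for the shut guard, so this measure is only good to a few hundredths of a radian, still inside the 0.08 limit.

The narrow guard reads level. The bottles, dishes, jars, spatula and look-alike beakers show no visible change in the last picture. The gripper is clear of everything and the force readings are at noise level.

The wrist camera read y about 2 to 4 mm higher than the fixed cameras; I went mainly by the fixed ones.

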